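Hold the reference plate on the tilted gel-imager stage

TASK

Pick up the navy reference plate with the white bands by its orange grip, lift it level to the height of the red ring over the middle of the light pad, and keep it still there for a good second so that its bands can be looked over. Then carry it to the imager's sloped stage, tilt it to match the slope and press it gently flush and squarely inside the white border, with about 10 N. Finish while still gripping the plate and pressing it there; do not put it down, do not ram the stage or push its slope to another angle, and leave the other things alone.

Things in the scene. Friction and masses are not known exactly. Their poses are not given: they have to be found in the camera images.
- ref_plate: Navy plate 110 x 80 x 6 mm (x, y, z), 0.13 to 0.21 kg, with white bands and an upright orange grip on its middle: 50 mm long along x, 12 mm thick along y, its top 46 mm above the underside. Lies flat on the table, in one of two places in the middle of the bench. Origin: centre of the underside; z towards the grip. Either end of x may point up the slope.
- view_point (a point): The viewing point: 150 mm above the table over the middle of the light pad, level with the middle of the red ring. Bring the centre of the plate's underside here. z up, x towards the ring's post.
- stage_face (a point): Centre of the upper surface of the stage's face, a black flat plate 160 x 130 mm (x, y), 8 mm thick, with a pale window and a white border (140 x 110 mm inside, centred here). z: outward normal; x: up the slope, roughly away from the robot; y: level. Slope 0.2 to 0.55 rad, different each time, locked by stiff friction (20 N does not move it). No rim; nothing stands above it.
- stage_tilt: The same tilting face. Its origin lies in the middle of its hinge edge on the upper surface, 44 mm above the table and 80 mm down the slope from the face's centre; same axes as the face.
- light_pad: White slab 160 x 150 x 12 mm with a bright panel, to the left or right, fixed. Origin: centre of its underside. 105 mm from there along its x stands an aluminium post, 10 mm thick and 180 mm tall, with the red ring at 144 to 156 mm height.
- stage_base: White base of the stage, 180 x 150 x 22 mm, fixed; origin: centre of its underside; x points from the hinge edge to the raised edge. It stands left or right, opposite to the light pad.
- blank_plate: Bystander: a plain pale plate of the same size with a grey grip, lying flat in the other of the two places. Origin: centre of the underside.
- dish: Bystander: closed round dish, 90 mm across, 16 mm tall, at the outer side of the stage or the light pad. Origin: centre of the underside.
- jar: Bystander: amber jar, 52 mm across, about 75 mm tall, at the outer side of the stage or the light pad. Origin: centre of the underside.
Things that resemble listed ones, but are neither listed nor needed, are in the scene too. Several things look just like the light_pad: the one meant starts farthest to the robot's left.

How it is judged:
On the way:
1. the reference plate is held still and level over the light pad, at the height of the red ring (horizontal distance between ref_plate and view_point below 0.025 m and z of ref_plate in the frame of view_point between -0.015 and 0.015 m and angle between ref_plate's own z axis and vertical below 0.12 rad and linear speed of ref_plate below 0.03 m/s and contact force between the fingers and ref_plate above 1 N), for 0.8 s.
At the end, for the whole second after the job is handed in: Still gripped, the reference plate lies flush on the stage face (3 mm, 0.04 rad), grip outwards, centred within 16 mm along each face axis, square within 0.2 rad either way round, pressed on it with 4 to 20 N, at rest (x of ref_plate in the frame of stage_face between -0.016 and 0.016 m and y of ref_plate in the frame of stage_face between -0.016 and 0.016 m and z of ref_plate in the frame of stage_face between -0.003 and 0.003 m and angle between the z axis of ref_plate and the z axis of stage_face, either way round below 0.04 rad and angle between ref_plate's own z axis and vertical below 1.2 rad and angle between the x axis of ref_plate and the x axis of stage_face, either way round below 0.2 rad and contact force between ref_plate and stage_tilt between 4 and 20 N and contact force between the fingers and ref_plate above 1 N and linear speed of ref_plate below 0.02 m/s and angular speed of ref_plate below 0.1 rad/s); the arm keeps its last pose, push and grip.
It fails at once if another loose thing (pale plate, dish, jar) is shifted by more than 20 mm (distance of any of blank_plate, dish, jar from where it was at the start of the episode above 0.02 m).
It fails at once if the stage is rammed (more than 40 N) (contact force between ref_plate and stage_tilt above 40 N).
It fails at once if the stage's slope is pushed to another angle (its centre shifted by more than 3 mm) (distance of stage_face from where it was at the start of the episode above 0.003 m).
It also fails if it takes over 56 s, if anything falls off the work surface, if the arm or the gripper's body presses on something with over 40 N, if the wrist force passes 120 N, or if a joint passes its speed limit or range.

ROBOT

A 6-joint arm with a two-finger parallel gripper is mounted at the origin on the work surface. World frame = base frame: x ahead of the robot, y to its left, z up, the work surface at z = 0. Lengths are in m, angles in rad, forces in N, time in s.
With the tool pointing down it reaches from about 0.3 to 0.875 m from the base axis. Payload 6.4 kg.
Tool frame: the origin (TCP) lies at the very end of the fingers, on their centre line; the grasp point (between the pads) lies ctrl.grip_point_offset behind it (ctrl.grip_point_offset is the distance from the TCP to the grasp point, in m); z points along the fingers, x is the direction in which the jaws open and shut, and the axes are right-handed (so a half turn about z gives the same grasp; the last joint's range is limited). The gripper opens to 85 mm and grips with 20 to 120 N. Pads are 22 mm wide; open, the fingers measure 114 mm over their backs; the gripper's body (76 mm by 85 mm) begins 54 mm behind the grasp point. The pads swing forward as they close: fully open they stand 13 mm farther back than shut.
Start: joints at [0.905, 0.181, 1.607, -0, 1.354, -0.206], TCP at [0.255, 0.515, 0.231] pointing down, gripper open.
Joint ranges: [-2.99, 2.99], [-0.89, 2.07], [0.3, 2.58], [-1.14, 4.28], [0, 2.63], [-3.12, 3.12]. Speed limits (rad/s): [2.57, 2.57, 3.01, 3.14, 3.14, 3.14].

INTERFACE

Orientations are given as a unit quaternion [w, x, y, z].
In Python, from bench import get_obs, viewer, workorder, ctrl gives the robot as it stands. The module is installed in compiled form; this text tells all that it offers.
- The arm moves only by the tool move_arm, never from a script. Its argument "increments" is a list of rows, each an object of numbers: "tx", "ty", "tz": the shift along the tool's x, y, z in m; "turn": the turn about the tool's z in degrees. A call has 1 to 20 rows; each row is the pose to reach, as a shift and turn from the pose commanded when the call began, along the tool's axes at that moment; what a row does not reach only later rows make up. A row lasts 1/12 s, in which the tool goes at most 41.7 mm and 7.16 degrees, less where a joint would pass 70% of its speed; a pose out of reach is approached as far as the arm can. A call with a gripper value outside its range is refused whole. "gripper" is the opening, from 0 (shut) to 1 (fully open), set as the call begins (left out, the last holds). The fingers move at their own pace and stop on an object; the grip force is fixed at half the most. Time passes only in rows, so rows that repeat a pose let the fingers close. It gives the time, the measured TCP pose, the force and the opening at its end, in the units of the state.
- get_obs(): the state, without advancing time (a new reading comes with each control period).
- viewer.camera(name): name is "side" or "top" or "wrist"; returns (picture, depth): 420x560x3 uint8, red, green, blue; 420x560 float32, m along the optical axis (not along the pixel's ray), 0 where there is no reading.
- viewer.get_calibration(name): a dict with "intrinsics" (3x3 intrinsics, pixels), "origin" and "attitude" of the camera in the world. Camera axes: x right, y up, looking along -z (the intrinsics and any distortion apply to the point x, -y, -z); pixel columns grow to the right and rows downward; lengths in m; the calibration is good to about 2 mm. The wrist camera is an equidistant fisheye: a pixel r from the principal point sees the ray r / f radians off the axis. A picture is of the moment at which its call begins: read the wrist's pose just before it. get_calibration takes no time and is no camera call; for the wrist camera it gives the pose at the moment of the call.
- workorder.hand_in(): hands the job in, once; it reports no verdict.
The state is a dict: "time_s": time; "q": joint angles; "dq": joint speeds; "joint_efforts": joint torques, N m; "eef_pos": TCP position; "eef_rot": TCP orientation; "wrist_force": force on the tool from outside, world axes, zero at the start; "torque": the same for the moment, N m; "opening": opening from 0.0 (shut) to 1.0 (fully open).
Only numpy, scipy, OpenCV 4.12 (cv2) and the standard library are available. Lean on these libraries where they do the work, as an engineer would, in place of code of your own. Each camera call takes 0.05 s, during which the arm holds its last target.

## Working session

There is one attempt and no reset: what is moved stays moved. The work goes in short steps, Python scripts to look and compute and a tool call to move; the robot and the scene stay as the last step left them, time stands still between calls to the robot, and variables do not carry over. Pictures are saved under pics/ and viewed, and the job is handed in when it is done.

Besides the shell and the picture viewer there is one more tool, called after "Call:" as name([rows], argument=value, ...), one row to a line, values as JSON. move_arm: Moves the arm, as the interface text tells. Its arguments: {"type":"object","properties":{"increments":{"type":"array"},"gripper":{"type":"number"}},"required":["increments"]}

```bash
mkdir -p pics; python3 - <<'E'
from bench import get_obs, viewer, workorder, ctrl
import cv2
print(get_obs(), ctrl.grip_point_offset)
for n in ["side","top","wrist"]:
    c=viewer.get_calibration(n); print(n,c)
    p,d=viewer.camera(n); cv2.imwrite(f"pics/{n}0.png",p[:,:,::-1]); 
    import numpy as np; np.save(f"pics/{n}0d.npy",d)
E
```

```text
{'time_s': 0.0, 'q': array([ 9.04678366e-01,  1.81551657e-01,  1.60801530e+00, -2.21198685e-05,
        1.35381178e+00, -2.06321131e-01]), 'dq': array([ 0.00103677,  0.00030607, -0.00085866, -0.00064868,  0.00038367,
        0.0009414 ]), 'joint_efforts': array([-1.11181831e-03, -4.44893575e+01, -3.51319706e+01, -5.96244063e-04,
        9.44548199e-03,  1.40983664e-05]), 'eef_pos': array([0.25481204, 0.51482969, 0.23037467]), 'eef_rot': array([ 3.15680443e-04,  8.49635395e-01,  5.27369792e-01, -8.35457860e-04]), 'wrist_force': array([ 0.58581144,  0.27894448, -0.48568352]), 'torque': array([ 0.03292563, -0.03863201, -0.01652197]), 'opening': 0.9980386960154976} 0.0187
side {'intrinsics': array([[385.83134408,   0.        , 278.42949607],
       [  0.        , 385.83134408, 212.70227155],
       [  0.        ,   0.        ,   1.        ]]), 'origin': array([ 0.33985865, -1.01196196,  0.82586681]), 'attitude': array([ 0.88551033,  0.45774381, -0.04485942, -0.06580047])}
top {'intrinsics': array([[425.18811999,   0.        , 277.24054063],
       [  0.        , 425.18811999, 213.13453114],
       [  0.        ,   0.        ,   1.        ]]), 'origin': array([ 0.26150529, -0.01265173,  1.22913135]), 'attitude': array([ 0.7240974 ,  0.08242111, -0.07435033, -0.68070679])}
wrist {'intrinsics': array([[325.1922621 ,   0.        , 274.90008942],
       [  0.        , 325.1922621 , 206.23962674],
       [  0.        ,   0.        ,   1.        ]]), 'origin': array([0.18485192, 0.54937894, 0.37339273]), 'attitude': array([ 0.83961775, -0.13041929, -0.08007535,  0.52117251])}
```

View pics/top0.png

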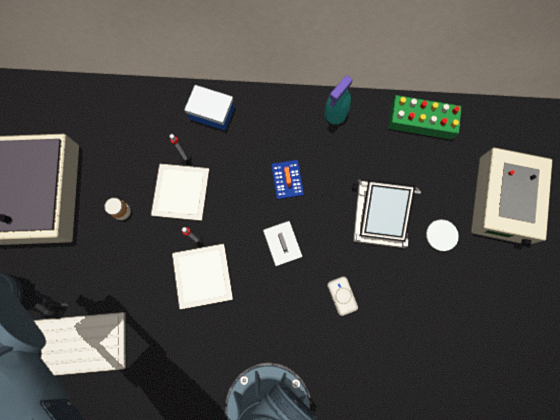

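View pics/side0.png

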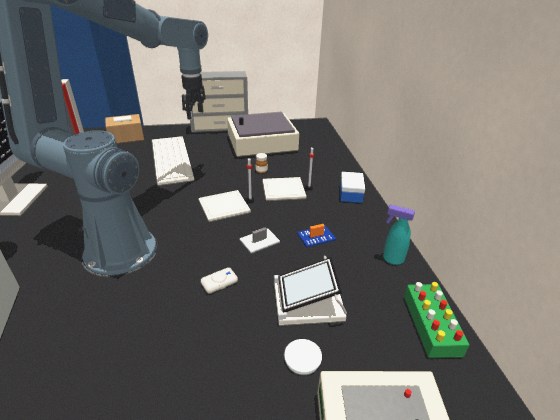

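View pics/wrist0.png

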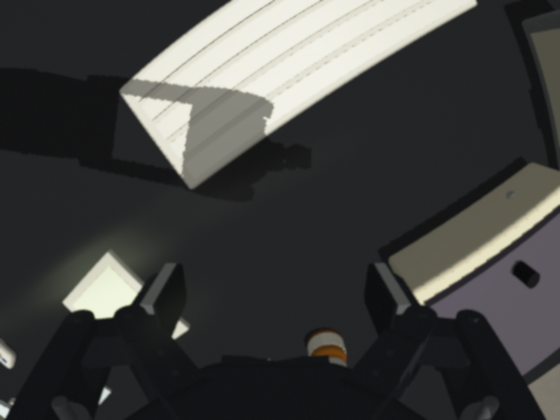

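Seen in the top view: the two pads at (180,192) and (202,276), each with a red-tipped post. The navy plate is at (287,178), the pale plate at (282,243), the stage at (387,212), the dish at (442,235) and the jar at (118,209). Next I measure them.

```bash
cat > h.py <<'E'
import numpy as np, cv2
from scipy.spatial.transform import Rotation as R
def rot(q): return R.from_quat([q[1],q[2],q[3],q[0]])
def rays(c,uv):
    K=c['intrinsics']; uv=np.atleast_2d(uv).astype(float)
    x=(uv[:,0]-K[0,2])/K[0,0]; y=(uv[:,1]-K[1,2])/K[1,1]
    return rot(c['attitude']).apply(np.c_[x,-y,-np.ones_like(x)])
def onplane(c,uv,z):
    r=rays(c,uv); o=c['origin']; return o+r*((z-o[2])/r[:,2])[:,None]
def deproj(c,uv,d):
    return c['origin']+rays(c,uv)*np.asarray(d)[:,None]
def proj(c,P):
    p=rot(c['attitude']).inv().apply(np.atleast_2d(P)-c['origin']); K=c['intrinsics']
    return np.c_[K[0,2]+K[0,0]*p[:,0]/-p[:,2], K[1,2]-K[1,1]*p[:,1]/-p[:,2]]
E
python3 - <<'E'
from h import *
from bench import viewer
c=viewer.get_calibration('top'); im=cv2.imread('pics/top0.png'); d=np.load('pics/top0d.npy')
hsv=cv2.cvtColor(im,cv2.COLOR_BGR2HSV)
def comps(m,roi,name,z):
    x0,y0,x1,y1=roi; mm=np.zeros_like(m); mm[y0:y1,x0:x1]=m[y0:y1,x0:x1]
    cs,_=cv2.findContours(mm,cv2.RETR_EXTERNAL,cv2.CHAIN_APPROX_NONE)
    k=max(cs,key=cv2.contourArea); r=cv2.minAreaRect(k); b=cv2.boxPoints(r)
    P=onplane(c,b,z); ctr=onplane(c,[r[0]],z)[0]
    e1=P[1]-P[0];e2=P[2]-P[1]
    vs,us=np.nonzero(mm); dp=d[vs,us]; Q=deproj(c,np.c_[us,vs],dp)
    print(name,'px',np.round(r[0],1),'ctr',ctr.round(4),'sides',np.linalg.norm(e1).round(4),np.degrees(np.arctan2(e1[1],e1[0])).round(1),np.linalg.norm(e2).round(4),np.degrees(np.arctan2(e2[1],e2[0])).round(1),'depth z',np.percentile(Q[:,2],[5,50,95]).round(4), 'mean',Q.mean(0).round(4))
    return k
bright=((im.min(2)>120)*255).astype(np.uint8)
comps(bright,(140,155,215,225),'padA',.012)
comps(bright,(165,240,240,315),'padB',.012)
comps(bright,(255,215,310,270),'blank',.006)
navy=cv2.inRange(hsv,(100,100,40),(130,255,255))
wb=cv2.morphologyEx(cv2.bitwise_or(navy,cv2.inRange(im,(110,110,110),(255,255,255))),cv2.MORPH_CLOSE,np.ones((9,9)))
comps(wb,(262,150,315,205),'navy',.006)
org=cv2.inRange(hsv,(3,140,100),(22,255,255))
comps(org,(262,150,315,205),'grip',.046)
comps(bright,(425,215,465,255),'dish',.016)
red=cv2.inRange(hsv,(0,140,80),(8,255,255))|cv2.inRange(hsv,(172,140,80),(180,255,255))
comps(red,(160,125,200,160),'ringA',.15)
comps(red,(175,220,205,245),'ringB',.15)
for n,(x0,y0,x1,y1) in dict(plate=(250,140,320,275),stage=(340,165,470,260)).items():
    cv2.imwrite(f'pics/top_{n}.png',cv2.resize(im[y0:y1,x0:x1],None,fx=5,fy=5,interpolation=cv2.INTER_NEAREST)); 
x0,y0,x1,y1=90,125,245,320
cv2.imwrite('pics/top_pads.png',cv2.resize(im[y0:y1,x0:x1],None,fx=3,fy=3,interpolation=cv2.INTER_NEAREST))
E
```

```text
padA px [179.5 191.4] ctr [0.5842 0.3041 0.012 ] sides 0.1666 -0.3 0.1558 -94.6 depth z [0.0075 0.0123 0.0165] mean [0.5827 0.3018 0.017 ]
padB px [201.3 276. ] ctr [0.3397 0.2141 0.012 ] sides 0.156 -76.9 0.1633 -165.5 depth z [0.0076 0.012  0.0163] mean [0.3396 0.212  0.0183]
blank px [282.2 242.9] ctr [ 0.4497 -0.0097  0.006 ] sides 0.0838 -67.0 0.1131 -158.0 depth z [0.0004 0.0057 0.0439] mean [ 0.4489 -0.0094  0.0123]
navy px [287.  178.9] ctr [ 0.6442 -0.0126  0.006 ] sides 0.0849 -76.6 0.116 -168.1 depth z [-0.0003  0.0057  0.0443] mean [ 0.6417 -0.0126  0.014 ]
grip px [287.3 176.4] ctr [ 0.6392 -0.0131  0.046 ] sides 0.012 -76.6 0.0579 -167.7 depth z [0.0253 0.0453 0.0496] mean [ 0.6362 -0.013   0.0579]
dish px [442. 235.] ctr [ 0.4995 -0.4688  0.016 ] sides 0.0905 -43.1 0.091 -134.8 depth z [0.0098 0.015  0.0188] mean [ 0.4994 -0.4678  0.019 ]
ringA px [173.9 140.2] ctr [0.6898 0.2995 0.15  ] sides 0.0203 -53.0 0.018 -144.9 depth z [-0.0019  0.1547  0.1593] mean [0.6875 0.2983 0.155 ]
ringB px [186.7 231.1] ctr [0.4429 0.2377 0.15  ] sides 0.0199 -32.9 0.0166 -124.6 depth z [-0.0004  0.1548  0.1587] mean [0.4471 0.2435 0.1221]
```

```bash
python3 - <<'E'
from h import *
im=cv2.imread('pics/side0.png')
x0,y0,x1,y1=240,210,360,335
cv2.imwrite('pics/side_stage.png',cv2.resize(im[y0:y1,x0:x1],None,fx=4.5,fy=4.5,interpolation=cv2.INTER_CUBIC))
E
```

```text
(no output)
```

View pics/top_stage.png

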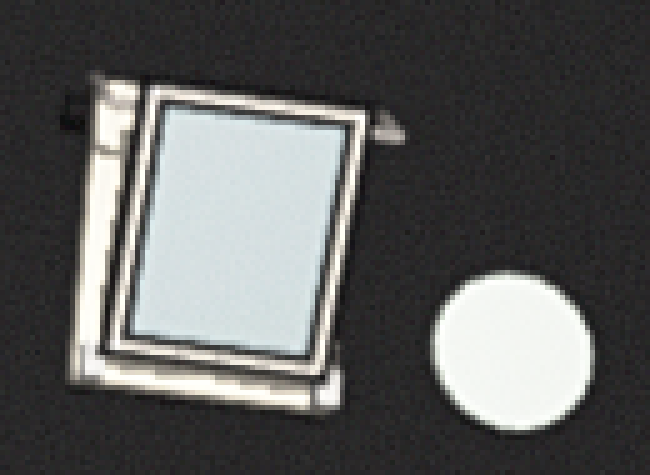

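View pics/top_plate.png

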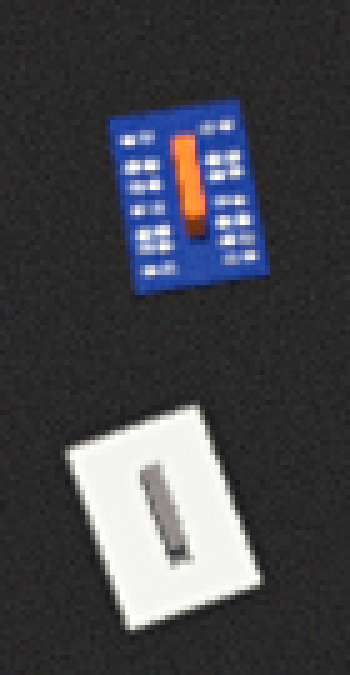

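View pics/side_stage.png

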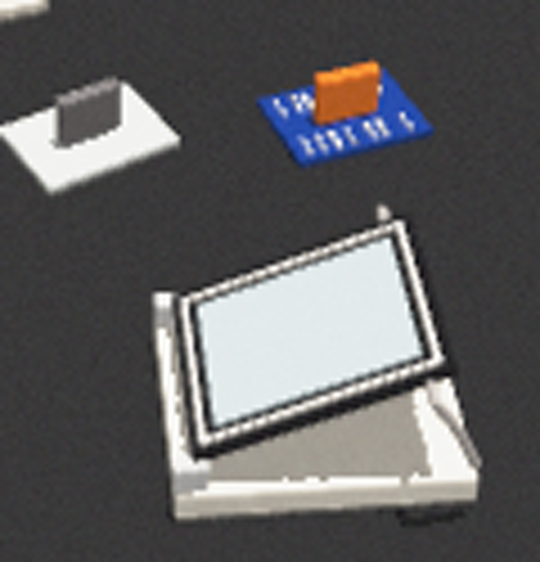

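View pics/top_pads.png

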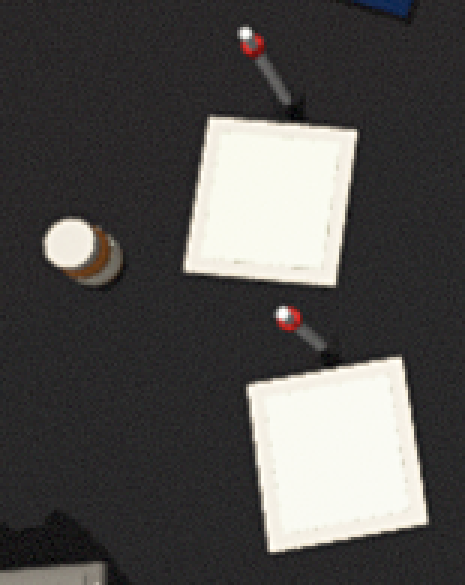

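The top and side views agree. Candidates for the light pad are A at px (180,191), y=0.304, and B at px (201,276), y=0.214. The one meant starts farthest left, so it is A, and its ring lies 106 mm from its centre as specified. The target plate is the navy one with white bands and an orange grip, at px (287,178); the one at (282,243) is the plain pale bystander. The stage face shows as a pale window inside a white border inside a black edge. Next I measure the stage plane.

```bash
cat > st.py <<'E'
from h import *
from bench import viewer
def run(n,roi,seed,tag='0'):
    c=viewer.get_calibration(n); im=cv2.imread(f'pics/{n}{tag}.png'); d=np.load(f'pics/{n}{tag}d.npy')
    x0,y0,x1,y1=roi; g=im.min(2); m=np.zeros(g.shape,np.uint8); m[y0:y1,x0:x1]=(g[y0:y1,x0:x1]>110)*255
    _,lab=cv2.connectedComponents(m,connectivity=4); w=(lab==lab[seed[1],seed[0]]).astype(np.uint8)
    vs,us=np.nonzero(cv2.erode(w,np.ones((5,5)))); dd=d[vs,us]; ok=dd>0
    Q=deproj(c,np.c_[us,vs][ok],dd[ok]); 
    k=np.ones(len(Q),bool)
    for _ in range(4):
        ctr=Q[k].mean(0); nn=np.linalg.svd(Q[k]-ctr,full_matrices=False)[2][2]; nn*=np.sign(nn[2]); r=(Q-ctr)@nn; k=abs(r)<3*r[k].std()
    cs,_=cv2.findContours(w,cv2.RETR_EXTERNAL,cv2.CHAIN_APPROX_NONE); ct=max(cs,key=cv2.contourArea)
    ap=cv2.approxPolyDP(ct,0.04*cv2.arcLength(ct,True),True)[:,0]
    rr=rays(c,ap); P=c['origin']+rr*(((ctr-c['origin'])@nn)/(rr@nn))[:,None]
    up=np.array([0,0,1])-nn*nn[2]; up/=np.linalg.norm(up)
    print(n,'n',nn.round(4),'tilt',np.arccos(nn[2]).round(4),'az up',np.degrees(np.arctan2(up[1],up[0])).round(2),'resid',r[k].std().round(4),len(Q))
    print(' corners px',ap.tolist(),'\n',P.round(4),'ctr',P.mean(0).round(4),'sides',np.linalg.norm(P-np.roll(P,-1,0),axis=1).round(4))
    for i in range(4): e=P[i]-P[(i+1)%4]; print('  edge',e.round(4),'az',np.degrees(np.arctan2(e[1],e[0])).round(1))
    return nn,P
if __name__=='__main__':
    run('top',(345,170,420,255),(387,212))
    run('side',(265,255,345,325),(310,285))
E
python3 st.py
```

```text
top n [-0.3912  0.0262  0.9199] tilt 0.4029 az up -3.83 resid 0.0023 1305
 corners px [[374, 186], [366, 231], [400, 235], [408, 191]] 
 [[ 0.6089 -0.2533  0.1005]
 [ 0.4911 -0.2432  0.0502]
 [ 0.4855 -0.3384  0.0505]
 [ 0.6005 -0.3469  0.0996]] ctr [ 0.5465 -0.2955  0.0752] sides [0.1284 0.0954 0.1253 0.094 ]
  edge [ 0.1177 -0.0101  0.0503] az -4.9
  edge [ 0.0056  0.0952 -0.0003] az 86.6
  edge [-0.115   0.0085 -0.0491] az 175.8
  edge [-0.0084 -0.0937 -0.0009] az -95.1
side n [-0.3885  0.0279  0.921 ] tilt 0.4001 az up -4.11 resid 0.0013 967
 corners px [[329, 259], [280, 276], [284, 308], [338, 289]] 
 [[ 0.619  -0.244   0.1042]
 [ 0.4838 -0.2335  0.0468]
 [ 0.4753 -0.3502  0.0468]
 [ 0.6117 -0.3575  0.1045]] ctr [ 0.5475 -0.2963  0.0756] sides [0.1472 0.1169 0.1484 0.1137]
  edge [ 0.1352 -0.0105  0.0573] az -4.4
  edge [8.500e-03 1.166e-01 1.000e-04] az 85.8
  edge [-0.1364  0.0073 -0.0578] az 176.9
  edge [-0.0072 -0.1135  0.0004] az -93.6
```

Two independent views agree on the stage: face centre (0.547, -0.296, 0.0753), slope 0.401 rad, up-slope azimuth about -4.1°. The hinge check gives 44 + 80·sin(slope) = 75.3 mm, which matches. Next I compute the approach above the plate.

```bash
cat > go.py <<'E'
import sys; from h import *
from bench import get_obs
def to(x,y,z,az=None):
    o=get_obs(); Rm=rot(o['eef_rot']); M=Rm.as_matrix(); D=np.array([x,y,z])-o['eef_pos']
    a=np.degrees(np.arctan2(M[1,0],M[0,0])); t=0 if az is None else (a-az+180)%360-180
    print('t',o['time_s'],'pos',o['eef_pos'].round(4),'az',a.round(2),'toolz',M[:,2].round(4),'F',o['wrist_force'].round(2),'open',round(o['opening'],4),'q',o['q'].round(2))
    print('shift tool',(M.T@D).round(4),'turn',round(t,2))
if __name__=='__main__': to(*map(float,sys.argv[1:]))
E
python3 go.py .644 -.0126 .17 102.2
```

```text
t 0.15 pos [0.2549 0.515  0.2306] az 63.66 toolz [-8.e-04 -1.e-03 -1.e+00] F [-0.23  0.49  0.27] open 0.9963 q [ 0.9   0.18  1.61  0.    1.35 -0.21]
shift tool [-0.3     0.5828  0.0608] turn -38.54
```

Call:
move_arm([
  {"tx":-0.02,"ty":0.04,"tz":-0.04,"turn":-4},
  {"tx":-0.04,"ty":0.08,"tz":-0.05,"turn":-8},
  {"tx":-0.06,"ty":0.115,"tz":-0.05,"turn":-12},
  {"tx":-0.08,"ty":0.15,"tz":-0.05,"turn":-16},
  {"tx":-0.1,"ty":0.19,"tz":-0.05,"turn":-20},
  {"tx":-0.12,"ty":0.23,"tz":-0.05,"turn":-24},
  {"tx":-0.14,"ty":0.27,"tz":-0.05,"turn":-28},
  {"tx":-0.16,"ty":0.31,"tz":-0.05,"turn":-32},
  {"tx":-0.18,"ty":0.35,"tz":-0.05,"turn":-36},
  {"tx":-0.2,"ty":0.39,"tz":-0.05,"turn":-38.5},
  {"tx":-0.22,"ty":0.43,"tz":-0.04,"turn":-38.5},
  {"tx":-0.24,"ty":0.465,"tz":-0.02,"turn":-38.5},
  {"tx":-0.26,"ty":0.5,"tz":0.0,"turn":-38.5},
  {"tx":-0.28,"ty":0.54,"tz":0.02,"turn":-38.5},
  {"tx":-0.3,"ty":0.583,"tz":0.04,"turn":-38.5},
  {"tx":-0.3,"ty":0.583,"tz":0.06,"turn":-38.5},
  {"tx":-0.3,"ty":0.583,"tz":0.06,"turn":-38.5},
  {"tx":-0.3,"ty":0.583,"tz":0.06,"turn":-38.5},
])

```text
time_s: 1.65
eef_pos: [0.6436, -0.0163, 0.1654]
eef_rot: [-0.003, 0.63, 0.777, -0.002]
wrist_force: [-1.2, 0.3, -1.3]
opening: 0.999
```

```bash
cat > wr.py <<'E'
from h import *
# wrist fisheye: equidistant
def wrays(c,uv):
    K=c['intrinsics']; uv=np.atleast_2d(uv).astype(float)
    dx=(uv[:,0]-K[0,2])/K[0,0]; dy=(uv[:,1]-K[1,2])/K[1,1]; th=np.hypot(dx,dy); s=np.where(th>1e-9,np.sin(th)/np.maximum(th,1e-9),1)
    return rot(c['attitude']).apply(np.c_[dx*s,-dy*s,-np.cos(th)])
def wplane(c,uv,z):
    r=wrays(c,uv); return c['origin']+r*((z-c['origin'][2])/r[:,2])[:,None]
E
python3 - <<'E'
from wr import *
from bench import viewer
c=viewer.get_calibration('wrist'); p,d=viewer.camera('wrist'); im=p[:,:,::-1].copy(); cv2.imwrite('pics/wrist1.png',im)
hsv=cv2.cvtColor(im,cv2.COLOR_BGR2HSV)
navy=cv2.inRange(hsv,(100,100,40),(130,255,255))|cv2.inRange(im,(110,110,110),(255,255,255))
org=cv2.inRange(hsv,(3,140,60),(22,255,255))
for n,m,z in(('plate',cv2.morphologyEx(navy|org,cv2.MORPH_CLOSE,np.ones((15,15))),.006),('grip',org,.046)):
    cs,_=cv2.findContours(m,cv2.RETR_EXTERNAL,cv2.CHAIN_APPROX_NONE)
    for k in sorted(cs,key=cv2.contourArea)[-2:]:
        P=wplane(c,k[:,0],z)[:,:2].astype(np.float32); r=cv2.minAreaRect(P*1000); b=cv2.boxPoints(r)
        e=b[1]-b[0];f=b[2]-b[1]; print(n,cv2.boundingRect(k),np.round(r[0],1),np.linalg.norm(e),np.degrees(np.arctan2(e[1],e[0])),np.linalg.norm(f),np.degrees(np.arctan2(f[1],f[0])))
E
python3 go.py .644 -.0126 .017 102.2
```

```text
plate (233, 132, 87, 113) [643.7 -14. ] 82.883484 -77.60651 112.62014 12.393459
plate (0, 0, 106, 157) [ 560.3 -316.6] 169.71918 -3.694453 171.87132 86.30557
grip (270, 166, 14, 63) [640.2 -15.2] 10.7163 -77.698326 54.278797 12.30193
t 1.7 pos [ 0.6433 -0.0142  0.1675] az 101.97 toolz [-0.0061  0.0011 -1.    ] F [ 1.01  0.02 -0.79] open 1.0029 q [-0.21  0.39  1.48 -0.    1.28 -1.99]
shift tool [0.0011 0.0019 0.1505] turn -0.23
```

View pics/wrist1.png

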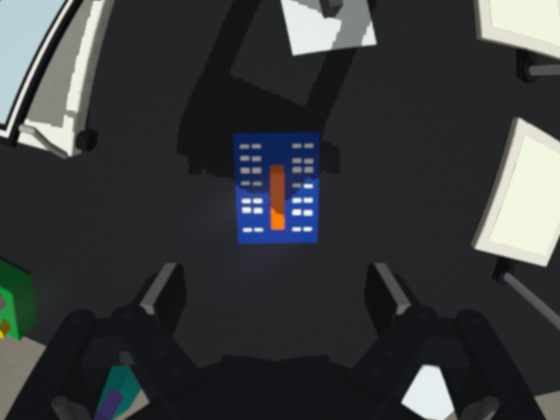

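The wrist view shows the navy plate squarely between the fingers, centre px (277,188), with the orange grip at px (277,197). Its centre measures (0.6437, -0.014) and its size 113x83 mm, consistent with the top view. Going down.

Call:
move_arm([
  {"tx":-0.001,"tz":0.03},
  {"tx":-0.001,"tz":0.06},
  {"tx":-0.001,"tz":0.09},
  {"tx":-0.001,"tz":0.11},
  {"tx":-0.001,"tz":0.125},
  {"tx":-0.001,"tz":0.135},
  {"tx":-0.001,"tz":0.143},
  {"tx":-0.001,"tz":0.149},
  {"tx":-0.001,"tz":0.153},
  {"tx":-0.001,"tz":0.153},
  {"tx":-0.001,"tz":0.153},
  {"tx":-0.001,"tz":0.153},
])

```text
validation failed for argument at $.in...
```

Call:
move_arm([
  {"tz":0},
  {"tz":0},
  {"tz":0},
  {"tz":0},
  {"tz":0},
  {"tz":0},
  {"tz":0},
  {"tz":0},
  {"tz":0},
  {"tz":0},
  {"tz":0},
  {"tz":0},
], gripper=0.0)

```text
validation failed for argument at $.in...
```

```bash
python3 go.py .5842 .3041 .167 85.9
```

```text
t 1.7 pos [ 0.6433 -0.0142  0.1675] az 101.97 toolz [-0.0061  0.0011 -1.    ] F [ 1.01  0.02 -0.79] open 1.0029 q [-0.21  0.39  1.48 -0.    1.28 -1.99]
shift tool [0.3236 0.0082 0.0012] turn 16.07
```

Call:
move_arm([
  {"tx":-0.001,"ty":0,"tz":0.03,"turn":0},
  {"tx":-0.001,"ty":0,"tz":0.06,"turn":0},
  {"tx":-0.001,"ty":0,"tz":0.09,"turn":0},
  {"tx":-0.001,"ty":0,"tz":0.11,"turn":0},
  {"tx":-0.001,"ty":0,"tz":0.125,"turn":0},
  {"tx":-0.001,"ty":0,"tz":0.135,"turn":0},
  {"tx":-0.001,"ty":0,"tz":0.143,"turn":0},
  {"tx":-0.001,"ty":0,"tz":0.149,"turn":0},
  {"tx":-0.001,"ty":0,"tz":0.153,"turn":0},
  {"tx":-0.001,"ty":0,"tz":0.153,"turn":0},
  {"tx":-0.001,"ty":0,"tz":0.153,"turn":0},
  {"tx":-0.001,"ty":0,"tz":0.153,"turn":0},
])

```text
time_s: 2.7
eef_pos: [0.6454, -0.0134, 0.0192]
eef_rot: [0.001, 0.628, 0.778, 0.0]
wrist_force: [-0.2, 0.4, 0.5]
opening: 1.0
```

```bash
python3 go.py .6437 -.014 .017 102.3
```

```text
t 2.7 pos [ 0.6454 -0.0134  0.0192] az 102.15 toolz [ 1.5e-03 -3.0e-04 -1.0e+00] F [-0.21  0.39  0.46] open 0.9995 q [-0.2   0.58  1.54  0.    1.02 -1.99]
shift tool [-0.0003 -0.0018  0.0022] turn -0.15
```

Well placed. Closing the gripper.

Call:
move_arm([
  {"tx":0,"ty":-0.001,"tz":0.001,"turn":0},
  {"tx":0,"ty":-0.001,"tz":0.001,"turn":0},
  {"tx":0,"ty":-0.001,"tz":0.001,"turn":0},
  {"tx":0,"ty":-0.001,"tz":0.001,"turn":0},
  {"tx":0,"ty":-0.001,"tz":0.001,"turn":0},
  {"tx":0,"ty":-0.001,"tz":0.001,"turn":0},
  {"tx":0,"ty":-0.001,"tz":0.001,"turn":0},
  {"tx":0,"ty":-0.001,"tz":0.001,"turn":0},
  {"tx":0,"ty":-0.001,"tz":0.001,"turn":0},
  {"tx":0,"ty":-0.001,"tz":0.001,"turn":0},
], gripper=0.0)

```text
time_s: 3.53
eef_pos: [0.6439, -0.0134, 0.0175]
eef_rot: [0.0, 0.628, 0.778, 0.0]
wrist_force: [-0.1, 0.4, 1.6]
opening: 0.128
```

```bash
python3 go.py .5842 .3041 .167 85.9
```

```text
t 3.5333 pos [ 0.6439 -0.0134  0.0175] az 102.16 toolz [ 4.e-04 -0.e+00 -1.e+00] F [-0.09  0.44  1.56] open 0.1278 q [-0.2   0.58  1.54  0.    1.02 -1.99]
shift tool [ 0.323   0.0085 -0.1495] turn 16.26
```

Call:
move_arm([
  {"tx":0,"ty":0,"tz":-0.015,"turn":0},
  {"tx":0,"ty":0,"tz":-0.04,"turn":0},
  {"tx":0.01,"ty":0,"tz":-0.07,"turn":1},
  {"tx":0.03,"ty":0,"tz":-0.1,"turn":3},
  {"tx":0.055,"ty":0.002,"tz":-0.125,"turn":5},
  {"tx":0.085,"ty":0.003,"tz":-0.14,"turn":7},
  {"tx":0.115,"ty":0.004,"tz":-0.147,"turn":9},
  {"tx":0.145,"ty":0.005,"tz":-0.15,"turn":11},
  {"tx":0.175,"ty":0.006,"tz":-0.15,"turn":13},
  {"tx":0.205,"ty":0.007,"tz":-0.15,"turn":15},
  {"tx":0.235,"ty":0.008,"tz":-0.15,"turn":16},
  {"tx":0.26,"ty":0.008,"tz":-0.15,"turn":16},
  {"tx":0.283,"ty":0.008,"tz":-0.15,"turn":16},
  {"tx":0.3,"ty":0.008,"tz":-0.15,"turn":16},
  {"tx":0.313,"ty":0.008,"tz":-0.15,"turn":16},
  {"tx":0.32,"ty":0.008,"tz":-0.15,"turn":16},
  {"tx":0.323,"ty":0.008,"tz":-0.15,"turn":16},
  {"tx":0.323,"ty":0.008,"tz":-0.15,"turn":16},
  {"tx":0.323,"ty":0.008,"tz":-0.15,"turn":16},
  {"tx":0.323,"ty":0.008,"tz":-0.15,"turn":16},
])

```text
time_s: 5.2
eef_pos: [0.5839, 0.3029, 0.1673]
eef_rot: [0.0, 0.731, 0.683, -0.0]
wrist_force: [0.2, -0.7, -2.5]
opening: 0.128
```

```bash
python3 go.py .5842 .3041 .1675 85.9; cat > snap.py <<'E'
import sys; from h import *
from bench import viewer
for a in sys.argv[2:]:
    p,d=viewer.camera(a); cv2.imwrite(f'pics/{a}{sys.argv[1]}.png',p[:,:,::-1]); np.save(f'pics/{a}{sys.argv[1]}d.npy',d)
E
python3 snap.py 2 side top
```

```text
t 5.2 pos [0.5839 0.3029 0.1673] az 86.09 toolz [-1.e-04 -4.e-04 -1.e+00] F [ 0.24 -0.72 -2.47] open 0.1279 q [ 0.3   0.42  1.44 -0.    1.28 -1.2 ]
shift tool [ 0.0012  0.0002 -0.0002] turn 0.19
```

View pics/side2.png

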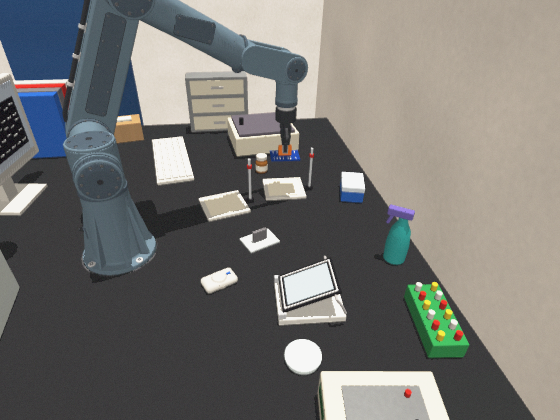

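View pics/top2.png

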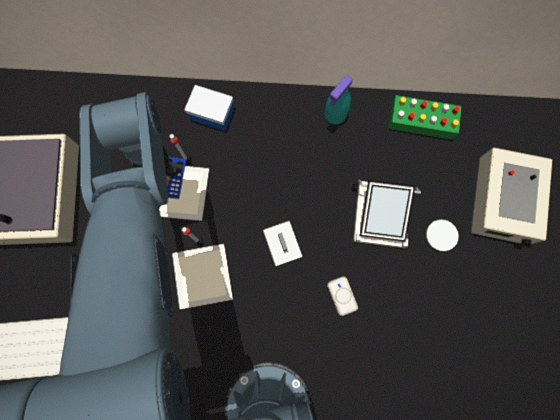

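The side view shows the plate level at px (285,156), at the height of the ring (312,153), over pad A. Its centre is within about 2 mm. Holding still for about 1.5 s.

Call:
move_arm([
  {"tx":0,"ty":0,"tz":0,"turn":0},
  {"tx":0,"ty":0,"tz":0,"turn":0},
  {"tx":0,"ty":0,"tz":0,"turn":0},
  {"tx":0,"ty":0,"tz":0,"turn":0},
  {"tx":0,"ty":0,"tz":0,"turn":0},
  {"tx":0,"ty":0,"tz":0,"turn":0},
  {"tx":0,"ty":0,"tz":0,"turn":0},
  {"tx":0,"ty":0,"tz":0,"turn":0},
  {"tx":0,"ty":0,"tz":0,"turn":0},
  {"tx":0,"ty":0,"tz":0,"turn":0},
  {"tx":0,"ty":0,"tz":0,"turn":0},
  {"tx":0,"ty":0,"tz":0,"turn":0},
  {"tx":0,"ty":0,"tz":0,"turn":0},
  {"tx":0,"ty":0,"tz":0,"turn":0},
  {"tx":0,"ty":0,"tz":0,"turn":0},
  {"tx":0,"ty":0,"tz":0,"turn":0},
  {"tx":0,"ty":0,"tz":0,"turn":0},
])

```text
time_s: 6.72
eef_pos: [0.5835, 0.304, 0.1673]
eef_rot: [-0.0, 0.73, 0.683, -0.0]
wrist_force: [1.1, -0.0, -2.0]
opening: 0.128
```

```bash
python3 go.py .50 -.293 .2 85.9; python3 snap.py 3 wrist
```

```text
t 6.7167 pos [0.5835 0.304  0.1673] az 86.16 toolz [-0. -0. -1.] F [ 1.05 -0.   -1.99] open 0.1281 q [ 0.3   0.42  1.44 -0.    1.28 -1.2 ]
shift tool [-0.6013 -0.0433 -0.0327] turn 0.26
```

View pics/wrist3.png

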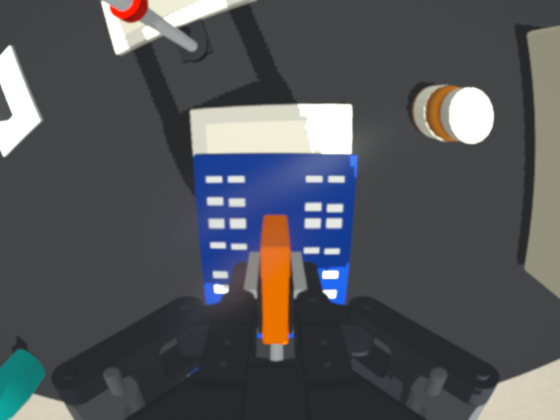

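The hold is done. The wrist view shows the grip at px (276,280) centred in the fingers and the plate level. The tool cannot be tilted by commands. But the tilt axis, the face's y, is the jaw axis, so the plate can pivot between the pads. I will touch the uphill edge on the lower part of the slope, for a small moment on the hinge, and let it pivot gently.

```bash
python3 - <<'E'
from wr import *
from bench import viewer
c=viewer.get_calibration('wrist')
P=wplane(c,[(194,155),(356,156)],.156); print(P.round(4),np.linalg.norm(P[1]-P[0]), 'mid',P.mean(0))
E
```

```text
[[0.5256 0.2682 0.156 ]
 [0.5314 0.347  0.156 ]] 0.07896690432361846 mid [0.52850914 0.30762665 0.156     ]
```

Call:
move_arm([
  {"tx":-0.01,"ty":0,"tz":0,"turn":0},
  {"tx":-0.03,"ty":0,"tz":0,"turn":0},
  {"tx":-0.06,"ty":0,"tz":0,"turn":0},
  {"tx":-0.095,"ty":-0.005,"tz":0,"turn":0},
  {"tx":-0.135,"ty":-0.01,"tz":0,"turn":0},
  {"tx":-0.175,"ty":-0.015,"tz":0,"turn":0},
  {"tx":-0.215,"ty":-0.02,"tz":0,"turn":0},
  {"tx":-0.255,"ty":-0.025,"tz":0,"turn":0},
  {"tx":-0.295,"ty":-0.03,"tz":0,"turn":0},
  {"tx":-0.335,"ty":-0.035,"tz":0,"turn":0},
  {"tx":-0.375,"ty":-0.04,"tz":0,"turn":0},
  {"tx":-0.415,"ty":-0.045,"tz":0,"turn":0},
  {"tx":-0.455,"ty":-0.047,"tz":0,"turn":0},
  {"tx":-0.495,"ty":-0.047,"tz":0,"turn":0},
  {"tx":-0.53,"ty":-0.047,"tz":0,"turn":0},
  {"tx":-0.56,"ty":-0.047,"tz":0,"turn":0},
  {"tx":-0.58,"ty":-0.047,"tz":0,"turn":0},
  {"tx":-0.595,"ty":-0.047,"tz":0,"turn":0},
  {"tx":-0.601,"ty":-0.047,"tz":0,"turn":0},
  {"tx":-0.601,"ty":-0.047,"tz":0,"turn":0},
])

```text
time_s: 8.43
eef_pos: [0.4959, -0.2935, 0.1672]
eef_rot: [-0.0, 0.731, 0.682, -0.0]
wrist_force: [0.1, 0.0, -0.7]
opening: 0.131
```

```bash
python3 go.py .496 -.2925 .125 85.9
```

```text
t 8.4333 pos [ 0.4959 -0.2935  0.1672] az 86.07 toolz [-1.e-04 -0.e+00 -1.e+00] F [ 0.09  0.05 -0.67] open 0.1308 q [-0.74  0.25  1.66 -0.    1.23 -2.24]
shift tool [0.001  0.     0.0422] turn 0.17
```

The plate centre coincides with the TCP to within 1 mm. Descending towards contact, expected at TCP z of about 0.0945.

Call:
move_arm([
  {"tx":0.001,"ty":0,"tz":0.01,"turn":0.2},
  {"tx":0.001,"ty":0,"tz":0.025,"turn":0.2},
  {"tx":0.001,"ty":0,"tz":0.04,"turn":0.2},
  {"tx":0.001,"ty":0,"tz":0.052,"turn":0.2},
  {"tx":0.001,"ty":0,"tz":0.06,"turn":0.2},
  {"tx":0.001,"ty":0,"tz":0.065,"turn":0.2},
  {"tx":0.001,"ty":0,"tz":0.067,"turn":0.2},
  {"tx":0.001,"ty":0,"tz":0.067,"turn":0.2},
  {"tx":0.001,"ty":0,"tz":0.067,"turn":0.2},
  {"tx":0.001,"ty":0,"tz":0.067,"turn":0.2},
])

```text
time_s: 9.27
eef_pos: [0.4969, -0.2919, 0.1011]
eef_rot: [0.001, 0.732, 0.682, 0.0]
wrist_force: [-1.0, -0.8, -1.8]
opening: 0.127
```

```bash
python3 go.py .496 -.2925 .094 85.9; python3 snap.py 4 side; python3 -c "
import cv2;im=cv2.imread('pics/side4.png')[200:340,230:370];cv2.imwrite('pics/side4c.png',cv2.resize(im,None,fx=4,fy=4,interpolation=2))"
```

```text
t 9.2667 pos [ 0.4969 -0.2919  0.1011] az 85.96 toolz [ 0.0011 -0.001  -1.    ] F [-1.04 -0.8  -1.78] open 0.1268 q [-0.74  0.33  1.71 -0.    1.1  -2.24]
shift tool [-0.0006 -0.0008  0.0071] turn 0.06
```

View pics/side4c.png

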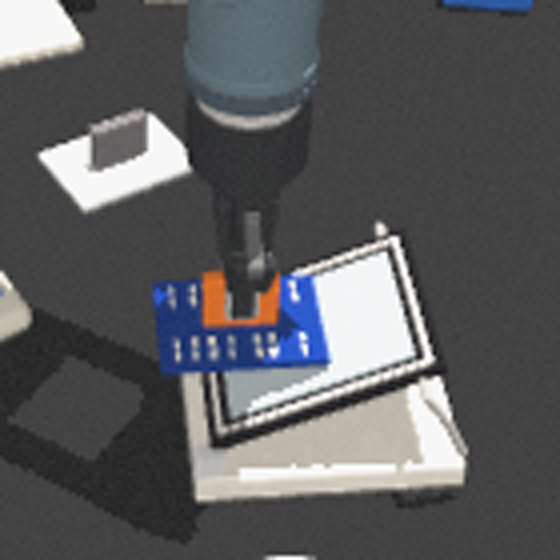

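The plate is level above the lower half of the face, its uphill edge near px (325,345) of the crop. Feeling for contact in small steps.

Call:
move_arm([
  {"tx":0,"ty":0,"tz":0.001,"turn":0},
  {"tx":0,"ty":0,"tz":0.002,"turn":0},
  {"tx":0,"ty":0,"tz":0.003,"turn":0},
  {"tx":0,"ty":0,"tz":0.004,"turn":0},
  {"tx":0,"ty":0,"tz":0.005,"turn":0},
  {"tx":0,"ty":0,"tz":0.005,"turn":0},
])

```text
time_s: 9.82
eef_pos: [0.4963, -0.2915, 0.0951]
eef_rot: [-0.0, 0.732, 0.682, -0.0]
wrist_force: [-0.3, -0.5, -1.7]
opening: 0.131
```

Call:
move_arm([
  {"tx":0,"ty":0,"tz":0.0005,"turn":0},
  {"tx":0,"ty":0,"tz":0.001,"turn":0},
  {"tx":0,"ty":0,"tz":0.0015,"turn":0},
  {"tx":0,"ty":0,"tz":0.0015,"turn":0},
])

```text
time_s: 10.15
eef_pos: [0.4963, -0.2916, 0.0946]
eef_rot: [-0.0, 0.732, 0.682, -0.0]
wrist_force: [-3.6, 2.2, 6.5]
opening: 0.128
```

Call:
move_arm([
  {"tx":0,"ty":0,"tz":0.0005,"turn":0},
  {"tx":0,"ty":0,"tz":0.001,"turn":0},
  {"tx":0,"ty":0,"tz":0.001,"turn":0},
])

```text
time_s: 10.4
eef_pos: [0.4963, -0.2917, 0.0944]
eef_rot: [-0.0, 0.732, 0.682, -0.0]
wrist_force: [-7.5, 3.4, 11.5]
opening: 0.129
```

Contact is at the expected height, with about 15 N now and no pivot at full grip. I will not push harder; I'll loosen the grip a little so that the plate can turn.

Call:
move_arm([
  {"tx":0,"ty":0,"tz":-0.0005,"turn":0},
  {"tx":0,"ty":0,"tz":-0.0005,"turn":0},
  {"tx":0,"ty":0,"tz":-0.0005,"turn":0},
], gripper=0.11)

```text
time_s: 10.65
eef_pos: [0.4963, -0.2916, 0.0945]
eef_rot: [0.0, 0.732, 0.682, -0.0]
wrist_force: [-5.6, 3.6, 8.6]
opening: 0.131
```

Call:
move_arm([
  {"tx":0,"ty":0,"tz":0,"turn":0},
  {"tx":0,"ty":0,"tz":0,"turn":0},
], gripper=0.12)

```text
time_s: 10.82
eef_pos: [0.4963, -0.2916, 0.0945]
eef_rot: [0.0, 0.732, 0.682, -0.0]
wrist_force: [-6.2, 2.2, 9.0]
opening: 0.127
```

Call:
move_arm([
  {"tx":0,"ty":0,"tz":0,"turn":0},
  {"tx":0,"ty":0,"tz":0,"turn":0},
], gripper=0.125)

```text
time_s: 10.98
eef_pos: [0.4963, -0.2916, 0.0945]
eef_rot: [0.0, 0.732, 0.682, -0.0]
wrist_force: [-5.4, 2.5, 9.1]
opening: 0.129
```

Call:
move_arm([
  {"tx":0,"ty":0,"tz":0,"turn":0},
  {"tx":0,"ty":0,"tz":0,"turn":0},
], gripper=0.13)

```text
time_s: 11.15
eef_pos: [0.4963, -0.2916, 0.0945]
eef_rot: [0.0, 0.732, 0.682, -0.0]
wrist_force: [-5.3, 2.4, 8.1]
opening: 0.13
```

Call:
move_arm([
  {"tx":0,"ty":0,"tz":0,"turn":0},
  {"tx":0,"ty":0,"tz":0,"turn":0},
], gripper=0.133)

```text
time_s: 11.32
eef_pos: [0.4963, -0.2916, 0.0945]
eef_rot: [0.0, 0.732, 0.682, -0.0]
wrist_force: [-6.4, 2.2, 8.3]
opening: 0.13
```

Call:
move_arm([
  {"tx":0,"ty":0,"tz":0,"turn":0},
  {"tx":0,"ty":0,"tz":0,"turn":0},
], gripper=0.137)

```text
time_s: 11.48
eef_pos: [0.4961, -0.2915, 0.094]
eef_rot: [-0.0, 0.732, 0.682, -0.0]
wrist_force: [-5.0, 2.8, 5.1]
opening: 0.135
```

Call:
move_arm([
  {"tx":0,"ty":0,"tz":0,"turn":0},
  {"tx":0,"ty":0,"tz":0,"turn":0},
], gripper=0.14)

```text
time_s: 11.65
eef_pos: [0.496, -0.2914, 0.0932]
eef_rot: [-0.0, 0.732, 0.682, -0.0]
wrist_force: [-3.8, 0.4, -0.2]
opening: 0.143
```

```bash
python3 go.py .496 -.2925 .094 85.9; python3 snap.py 5 side; python3 -c "
import cv2;im=cv2.imread('pics/side5.png')[200:340,230:370];cv2.imwrite('pics/side5c.png',cv2.resize(im,None,fx=4,fy=4,interpolation=2))"
```

```text
t 11.65 pos [ 0.496  -0.2914  0.0932] az 85.96 toolz [-8.e-04  1.e-04 -1.e+00] F [-3.78  0.36 -0.21] open 0.1432 q [-0.74  0.34  1.71 -0.    1.09 -2.24]
shift tool [-0.0011  0.0001 -0.0008] turn 0.06
```

View pics/side5c.png

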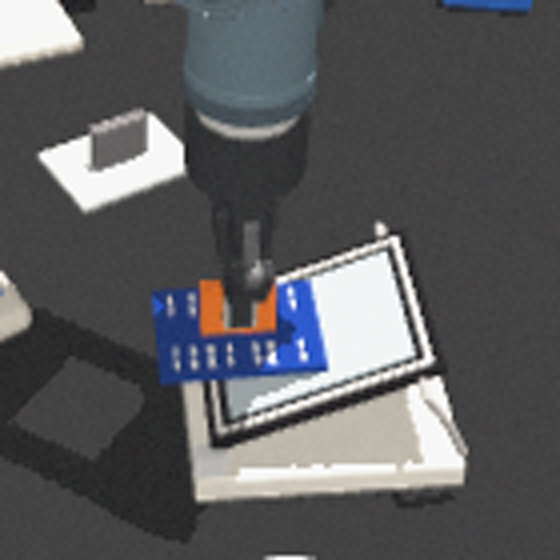

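The plate has started to pivot slightly: the lower edge now slopes in the crop, and the force has dropped. I'll continue with a light grip, descending slowly.

Call:
move_arm([
  {"tx":0,"ty":0,"tz":0.0005,"turn":0},
  {"tx":0,"ty":0,"tz":0.001,"turn":0},
  {"tx":0,"ty":0,"tz":0.0015,"turn":0},
  {"tx":0,"ty":0,"tz":0.002,"turn":0},
], gripper=0.135)

```text
time_s: 12.03
eef_pos: [0.4955, -0.2914, 0.0914]
eef_rot: [-0.001, 0.732, 0.682, -0.001]
wrist_force: [-8.7, 1.1, 6.4]
opening: 0.136
```

Call:
move_arm([
  {"tx":0,"ty":0,"tz":0.0005,"turn":0},
  {"tx":0,"ty":0,"tz":0.001,"turn":0},
])

```text
time_s: 12.2
eef_pos: [0.4952, -0.2914, 0.0904]
eef_rot: [-0.001, 0.732, 0.682, -0.001]
wrist_force: [-9.0, 1.4, 6.9]
opening: 0.138
```

Call:
move_arm([
  {"tx":0,"ty":0,"tz":0.0005,"turn":0},
  {"tx":0,"ty":0,"tz":0.001,"turn":0},
  {"tx":0,"ty":0,"tz":0.0015,"turn":0},
  {"tx":0,"ty":0,"tz":0.002,"turn":0},
  {"tx":0,"ty":0,"tz":0.0025,"turn":0},
  {"tx":0,"ty":0,"tz":0.003,"turn":0},
])

```text
time_s: 12.7
eef_pos: [0.4946, -0.2914, 0.0872]
eef_rot: [-0.002, 0.732, 0.682, -0.001]
wrist_force: [-11.4, 1.7, 8.0]
opening: 0.136
```

```bash
python3 go.py .496 -.2925 .094 85.9; python3 snap.py 6 side; python3 -c "
import cv2;im=cv2.imread('pics/side6.png')[200:340,230:370];cv2.imwrite('pics/side6c.png',cv2.resize(im,None,fx=4,fy=4,interpolation=2))"
```

```text
t 12.7 pos [ 0.4946 -0.2914  0.0872] az 85.97 toolz [-3.9e-03  9.0e-04 -1.0e+00] F [-11.37   1.72   7.98] open 0.1364 q [-0.74  0.35  1.71 -0.    1.08 -2.24]
shift tool [-0.001   0.0014 -0.0068] turn 0.07
```

View pics/side6c.png

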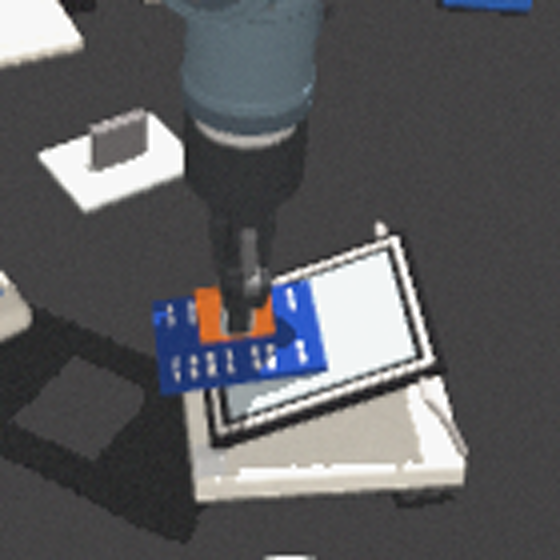

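The plate is pivoting towards the slope: its lower edge slopes 0.13 in the crop, against 0.33 for the face. The horizontal force shows that the edge sticks, so I follow the arc by moving back as well as down.

Call:
move_arm([
  {"tx":0,"ty":-0.001,"tz":0.0005,"turn":0},
  {"tx":0,"ty":-0.002,"tz":0.001,"turn":0},
  {"tx":0,"ty":-0.0025,"tz":0.002,"turn":0},
  {"tx":0,"ty":-0.003,"tz":0.003,"turn":0},
  {"tx":0,"ty":-0.0036,"tz":0.004,"turn":0},
  {"tx":0,"ty":-0.0042,"tz":0.005,"turn":0},
])

```text
time_s: 13.25
eef_pos: [0.4927, -0.2913, 0.0823]
eef_rot: [0.001, 0.732, 0.682, 0.0]
wrist_force: [-0.9, 1.1, 2.1]
opening: 0.141
```

Call:
move_arm([
  {"tx":0,"ty":-0.0005,"tz":0.001,"turn":0},
  {"tx":0,"ty":-0.001,"tz":0.002,"turn":0},
  {"tx":0,"ty":-0.0015,"tz":0.003,"turn":0},
  {"tx":0,"ty":-0.002,"tz":0.004,"turn":0},
])

```text
time_s: 13.58
eef_pos: [0.4906, -0.2913, 0.0783]
eef_rot: [0.0, 0.732, 0.682, 0.0]
wrist_force: [0.6, -0.4, 0.7]
opening: 0.133
```

```bash
python3 go.py .496 -.2925 .094 85.9; python3 snap.py 7 side; python3 -c "
import cv2;im=cv2.imread('pics/side7.png')[200:340,230:370];cv2.imwrite('pics/side7c.png',cv2.resize(im,None,fx=4,fy=4,interpolation=2))"
```

```text
t 13.5833 pos [ 0.4906 -0.2913  0.0783] az 85.95 toolz [ 8.e-04 -5.e-04 -1.e+00] F [ 0.58 -0.4   0.69] open 0.1332 q [-0.74  0.35  1.73  0.    1.06 -2.24]
shift tool [-0.0009  0.0055 -0.0157] turn 0.05
```

View pics/side7c.png

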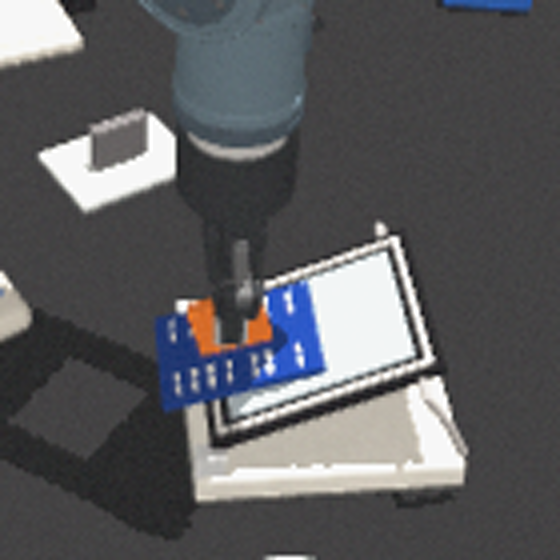

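It is working: little force and a slope of about 0.23 in the crop. Continuing.

Call:
move_arm([
  {"tx":0,"ty":-0.0005,"tz":0.001,"turn":0},
  {"tx":0,"ty":-0.001,"tz":0.002,"turn":0},
  {"tx":0,"ty":-0.0015,"tz":0.003,"turn":0},
  {"tx":0,"ty":-0.002,"tz":0.004,"turn":0},
  {"tx":0,"ty":-0.002,"tz":0.004,"turn":0},
])

```text
time_s: 14.05
eef_pos: [0.488, -0.291, 0.074]
eef_rot: [-0.0, 0.732, 0.682, -0.0]
wrist_force: [0.6, -0.7, 0.3]
opening: 0.138
```

Call:
move_arm([
  {"tx":0,"ty":-0.0003,"tz":0.0007,"turn":0},
  {"tx":0,"ty":-0.0006,"tz":0.0014,"turn":0},
  {"tx":0,"ty":-0.001,"tz":0.002,"turn":0},
  {"tx":0,"ty":-0.001,"tz":0.002,"turn":0},
])

```text
time_s: 14.38
eef_pos: [0.4871, -0.2908, 0.0722]
eef_rot: [-0.0, 0.732, 0.682, -0.0]
wrist_force: [0.4, -0.1, 1.3]
opening: 0.142
```

```bash
python3 go.py .496 -.2925 .094 85.9; python3 snap.py 8 side; python3 -c "
import cv2;im=cv2.imread('pics/side8.png')[200:340,230:370];cv2.imwrite('pics/side8c.png',cv2.resize(im,None,fx=4,fy=4,interpolation=2))"
```

```text
t 14.3833 pos [ 0.4871 -0.2908  0.0722] az 85.95 toolz [-2.e-04  1.e-04 -1.e+00] F [ 0.38 -0.08  1.32] open 0.1418 q [-0.75  0.36  1.74 -0.    1.04 -2.25]
shift tool [-0.0011  0.009  -0.0218] turn 0.05
```

View pics/side8c.png

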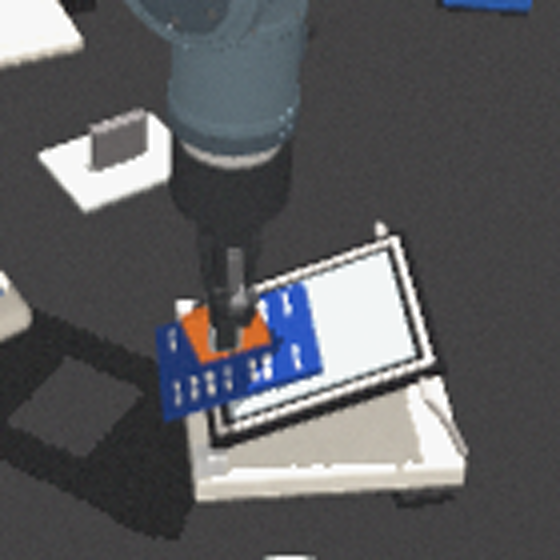

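Call:
move_arm([
  {"tx":0,"ty":-0.0003,"tz":0.0007,"turn":0},
  {"tx":0,"ty":-0.0006,"tz":0.0014,"turn":0},
  {"tx":0,"ty":-0.001,"tz":0.002,"turn":0},
  {"tx":0,"ty":-0.001,"tz":0.002,"turn":0},
])

```text
time_s: 14.77
eef_pos: [0.4861, -0.2907, 0.0702]
eef_rot: [-0.0, 0.732, 0.682, -0.0]
wrist_force: [-0.4, -0.2, 1.2]
opening: 0.139
```

Call:
move_arm([
  {"tx":0,"ty":-0.0002,"tz":0.0005,"turn":0},
  {"tx":0,"ty":-0.0004,"tz":0.001,"turn":0},
  {"tx":0,"ty":-0.0004,"tz":0.001,"turn":0},
])

```text
time_s: 15.02
eef_pos: [0.4858, -0.2907, 0.0692]
eef_rot: [-0.0, 0.732, 0.682, -0.0]
wrist_force: [0.3, 0.7, 2.4]
opening: 0.137
```

```bash
python3 go.py .496 -.2925 .094 85.9; python3 snap.py 9 side; python3 -c "
import cv2;im=cv2.imread('pics/side9.png')[200:340,230:370];cv2.imwrite('pics/side9c.png',cv2.resize(im,None,fx=4,fy=4,interpolation=2))"
```

```text
t 15.0167 pos [ 0.4858 -0.2907  0.0692] az 85.96 toolz [-0.  0. -1.] F [0.34 0.67 2.38] open 0.1365 q [-0.75  0.36  1.74  0.    1.04 -2.25]
shift tool [-0.001   0.0103 -0.0248] turn 0.06
```

View pics/side9c.png

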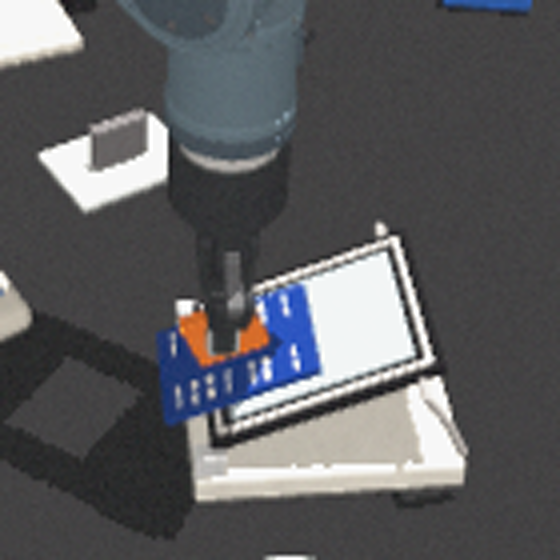

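I measure the plate's plane from the depth of its navy pixels.

```bash
cat > pp.py <<'E'
import sys
from h import *
from bench import viewer
N=np.array([-.389,.0275,.9208]); N/=np.linalg.norm(N); U=np.array([0,0,1])-N*N[2]; U/=np.linalg.norm(U); V=np.cross(N,U); C=np.array([.547,-.296,.0753])
def run(n,tag):
    c=viewer.get_calibration(n); im=cv2.imread(f'pics/{n}{tag}.png'); d=np.load(f'pics/{n}{tag}d.npy')
    hsv=cv2.cvtColor(im,cv2.COLOR_BGR2HSV); m=cv2.inRange(hsv,(108,130,40),(130,255,255))
    guess=C; u,v=proj(c,C)[0].astype(int); mm=np.zeros_like(m); mm[max(0,v-60):v+60,max(0,u-70):u+60]=m[max(0,v-60):v+60,max(0,u-70):u+60]
    cs,_=cv2.findContours(cv2.morphologyEx(mm,cv2.MORPH_CLOSE,np.ones((5,5))),cv2.RETR_EXTERNAL,cv2.CHAIN_APPROX_NONE)
    k=max(cs,key=cv2.contourArea); w=np.zeros_like(m); cv2.drawContours(w,[k],-1,1,-1)
    # navy only, away from rim; white bands included near navy but not dark fingers/orange
    use=(cv2.erode(w,np.ones((3,3)))>0)&((m>0)|(im.min(2)>140))
    vs,us=np.nonzero(use); dd=d[vs,us]; ok=dd>0; Q=deproj(c,np.c_[us,vs][ok],dd[ok]); kk=np.ones(len(Q),bool)
    for _ in range(6):
        ctr=np.median(Q[kk],0) if _==0 else Q[kk].mean(0); nn=np.linalg.svd(Q[kk]-Q[kk].mean(0),full_matrices=False)[2][2]; nn*=np.sign(nn[2]); ctr=Q[kk].mean(0); r=(Q-ctr)@nn; kk=abs(r)<2.5*r[kk].std()
    print(n,'n',nn.round(3),'tilt',np.arccos(nn[2]).round(3),'pts',kk.sum(),'sd',r[kk].std().round(4),'pitch about V vs face',np.arctan2(nn@U,nn@N).round(3),'roll',np.arctan2(nn@V,nn@N).round(3))
    rr=rays(c,k[:,0]); P=c['origin']+rr*(((ctr-c['origin'])@nn)/(rr@nn))[:,None]-.006*nn
    S=np.c_[(P-C)@U,(P-C)@V]*1000; b=cv2.minAreaRect(S.astype(np.float32)); print('  face coords mm: centre',np.round(b[0],1),'size',np.round(b[1],1),'ang',round(b[2],1),'height of fitted underside at centre mm',(((C+U*b[0][0]/1000+V*b[0][1]/1000)-(ctr-.006*nn))@nn*-1000).round(1))
for a in sys.argv[2:]: run(a,sys.argv[1])
E
python3 pp.py 9 side; python3 pp.py 8 side; python3 pp.py 4 side
```

```text
side n [-0.384  0.036  0.923] tilt 0.396 pts 381 sd 0.0013 pitch about V vs face 0.005 roll 0.009
  face coords mm: centre [-52.7  -2. ] size [110.   84.7] ang 0.5 height of fitted underside at centre mm 0.1
side n [-0.347  0.028  0.938] tilt 0.355 pts 392 sd 0.0012 pitch about V vs face 0.045 roll 0.004
  face coords mm: centre [-52.   -1.1] size [109.9  85.4] ang 1.0 height of fitted underside at centre mm 2.4
side n [-0.001  0.003  1.   ] tilt 0.003 pts 426 sd 0.0013 pitch about V vs face 0.4 roll 0.003
  face coords mm: centre [-42.4  -2.2] size [100.6  84.7] ang 0.8 height of fitted underside at centre mm 24.8
```

Flush: the pitch error is 0.005 rad, the roll 0.009 rad and the height 0.1 mm. The plate lies 53 mm below the face's centre, as planned. I tighten the grip, lift off along the normal, go up the slope and check the tilt again.

Call:
move_arm([
  {"tx":0,"ty":0,"tz":0,"turn":0},
  {"tx":0,"ty":0,"tz":0,"turn":0},
  {"tx":0,"ty":0,"tz":0,"turn":0},
  {"tx":0,"ty":0,"tz":0,"turn":0},
  {"tx":0,"ty":0,"tz":0,"turn":0},
], gripper=0.0)

```text
time_s: 15.48
eef_pos: [0.4858, -0.2907, 0.0693]
eef_rot: [-0.0, 0.732, 0.682, -0.0]
wrist_force: [-0.1, 0.7, 1.8]
opening: 0.131
```

Call:
move_arm([
  {"tx":0,"ty":-0.001,"tz":-0.003,"turn":0},
  {"tx":0,"ty":-0.003,"tz":-0.008,"turn":0},
  {"tx":0.0005,"ty":0,"tz":-0.014,"turn":0},
  {"tx":0.001,"ty":0.006,"tz":-0.018,"turn":0},
  {"tx":0.0015,"ty":0.014,"tz":-0.021,"turn":0},
  {"tx":0.002,"ty":0.022,"tz":-0.0245,"turn":0},
  {"tx":0.002,"ty":0.03,"tz":-0.028,"turn":0},
  {"tx":0.002,"ty":0.037,"tz":-0.03,"turn":0},
  {"tx":0.002,"ty":0.042,"tz":-0.03,"turn":0},
  {"tx":0.002,"ty":0.0447,"tz":-0.03,"turn":0},
  {"tx":0.002,"ty":0.0447,"tz":-0.03,"turn":0},
  {"tx":0.002,"ty":0.0447,"tz":-0.03,"turn":0},
  {"tx":0.002,"ty":0.0447,"tz":-0.03,"turn":0},
  {"tx":0.002,"ty":0.0447,"tz":-0.03,"turn":0},
])

```text
time_s: 16.65
eef_pos: [0.5301, -0.2918, 0.099]
eef_rot: [-0.0, 0.732, 0.682, -0.0]
wrist_force: [0.4, 0.3, -1.7]
opening: 0.133
```

```bash
python3 go.py .53 -.293 .094 85.9; python3 snap.py 10 side; python3 pp.py 10 side; python3 -c "
import cv2;im=cv2.imread('pics/side10.png')[200:340,230:370];cv2.imwrite('pics/side10c.png',cv2.resize(im,None,fx=4,fy=4,interpolation=2))"
```

```text
t 16.65 pos [ 0.5301 -0.2918  0.099 ] az 85.94 toolz [-6.e-04  4.e-04 -1.e+00] F [ 0.39  0.28 -1.7 ] open 0.1325 q [-0.7   0.39  1.63 -0.    1.12 -2.2 ]
shift tool [-0.0012 -0.      0.005 ] turn 0.04
side n [-0.378  0.036  0.925] tilt 0.389 pts 404 sd 0.0014 pitch about V vs face 0.011 roll 0.009
  face coords mm: centre [-0.1  1.4] size [ 85.6 108.3] ang 90.0 height of fitted underside at centre mm 10.2
```

View pics/side10c.png

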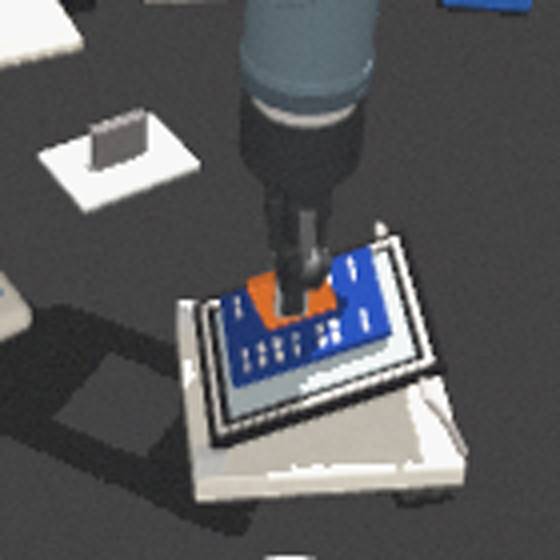

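The plate is centred at (0, 1) mm, matches the slope within 0.011 rad, and is 10 mm above the face. Pressing down along the normal.

Call:
move_arm([
  {"tx":0,"ty":0.0005,"tz":0.0015,"turn":0},
  {"tx":0,"ty":0.0013,"tz":0.003,"turn":0},
  {"tx":0,"ty":0.002,"tz":0.0045,"turn":0},
  {"tx":0,"ty":0.0026,"tz":0.006,"turn":0},
  {"tx":0,"ty":0.0032,"tz":0.0075,"turn":0},
  {"tx":0,"ty":0.0036,"tz":0.0085,"turn":0},
  {"tx":0,"ty":0.0036,"tz":0.0085,"turn":0},
  {"tx":0,"ty":0.0036,"tz":0.0085,"turn":0},
])

```text
time_s: 17.37
eef_pos: [0.5341, -0.2921, 0.0907]
eef_rot: [-0.0, 0.732, 0.682, -0.0]
wrist_force: [0.4, -0.9, -2.1]
opening: 0.132
```

Call:
move_arm([
  {"tx":0,"ty":0.0002,"tz":0.0005,"turn":0},
  {"tx":0,"ty":0.0004,"tz":0.001,"turn":0},
  {"tx":0,"ty":0.0004,"tz":0.001,"turn":0},
  {"tx":0,"ty":0.0004,"tz":0.001,"turn":0},
])

```text
time_s: 17.7
eef_pos: [0.5345, -0.2923, 0.0901]
eef_rot: [0.0, 0.732, 0.682, -0.0]
wrist_force: [-2.0, 0.1, -0.3]
opening: 0.13
```

Call:
move_arm([
  {"tx":0,"ty":0.0001,"tz":0.0003,"turn":0},
  {"tx":0,"ty":0.0002,"tz":0.0005,"turn":0},
  {"tx":0,"ty":0.0002,"tz":0.0005,"turn":0},
  {"tx":0,"ty":0.0002,"tz":0.0005,"turn":0},
])

```text
time_s: 18.03
eef_pos: [0.5345, -0.2923, 0.0899]
eef_rot: [-0.0, 0.732, 0.682, -0.0]
wrist_force: [-5.4, 2.0, 4.3]
opening: 0.132
```

```bash
python3 go.py .53 -.293 .094 85.9;python3 snap.py 11 side; python3 pp.py 11 side;  python3 go.py .53 -.293 .094 85.9
```

```text
t 18.0333 pos [ 0.5345 -0.2923  0.0899] az 85.95 toolz [-4.e-04 -1.e-04 -1.e+00] F [-5.41  1.96  4.29] open 0.1318 q [-0.69  0.41  1.62 -0.    1.11 -2.19]
shift tool [-0.001  -0.0045 -0.0041] turn 0.05
side n [-0.388  0.038  0.921] tilt 0.4 pts 401 sd 0.0013 pitch about V vs face 0.0 roll 0.01
  face coords mm: centre [0.7 1.1] size [108.3  86.1] ang 0.1 height of fitted underside at centre mm -0.0
t 18.0833 pos [ 0.5345 -0.2923  0.0899] az 85.96 toolz [-4.e-04 -1.e-04 -1.e+00] F [-4.95  1.08  3.96] open 0.1292 q [-0.69  0.41  1.62 -0.    1.11 -2.19]
shift tool [-0.001  -0.0045 -0.0041] turn 0.06
```

Call:
move_arm([
  {"tx":0,"ty":0,"tz":0.0002,"turn":0},
  {"tx":0,"ty":0,"tz":0.0004,"turn":0},
  {"tx":0,"ty":0,"tz":0.0004,"turn":0},
  {"tx":0,"ty":0,"tz":0.0004,"turn":0},
  {"tx":0,"ty":0,"tz":0.0004,"turn":0},
  {"tx":0,"ty":0,"tz":0.0004,"turn":0},
  {"tx":0,"ty":0,"tz":0.0004,"turn":0},
  {"tx":0,"ty":0,"tz":0.0004,"turn":0},
])

```text
time_s: 18.75
eef_pos: [0.5345, -0.2923, 0.0898]
eef_rot: [-0.0, 0.732, 0.682, -0.0]
wrist_force: [-5.7, 2.1, 7.8]
opening: 0.131
```

```bash
python3 go.py .53 -.293 .094 85.9;python3 snap.py 12 side top wrist; python3 pp.py 12 side top;  python3 go.py .53 -.293 .094 85.9;  python3 -c "
import cv2;im=cv2.imread('pics/side12.png')[200:340,230:370];cv2.imwrite('pics/side12c.png',cv2.resize(im,None,fx=4,fy=4,interpolation=2))"
```

```text
t 18.75 pos [ 0.5345 -0.2923  0.0898] az 85.95 toolz [-4.e-04 -1.e-04 -1.e+00] F [-5.65  2.09  7.77] open 0.1315 q [-0.69  0.41  1.62 -0.    1.11 -2.19]
shift tool [-0.001  -0.0044 -0.0042] turn 0.05
side n [-0.386  0.027  0.922] tilt 0.397 pts 395 sd 0.0012 pitch about V vs face 0.003 roll -0.001
  face coords mm: centre [0.6 0.8] size [108.3  84.4] ang 0.1 height of fitted underside at centre mm -0.0
t 18.9 pos [ 0.5345 -0.2923  0.0898] az 85.95 toolz [-4.e-04 -1.e-04 -1.e+00] F [-6.27  1.39  7.92] open 0.1302 q [-0.69  0.41  1.62 -0.    1.11 -2.19]
shift tool [-0.001  -0.0044 -0.0042] turn 0.05Traceback (most recent call last):
  File "pp.py", line 19, in <module>
    for a in sys.argv[2:]: run(a,sys.argv[1])
                           ~~~^^^^^^^^^^^^^^^
  File "pp.py", line 10, in run
    k=max(cs,key=cv2.contourArea); w=np.zeros_like(m); cv2.drawContours(w,[k],-1,1,-1)
ValueError: max() iterable argument is empty
```

View pics/side12c.png

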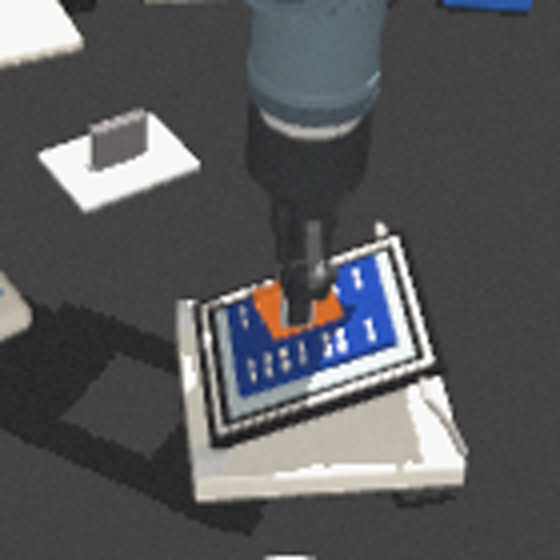

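View pics/wrist12.png

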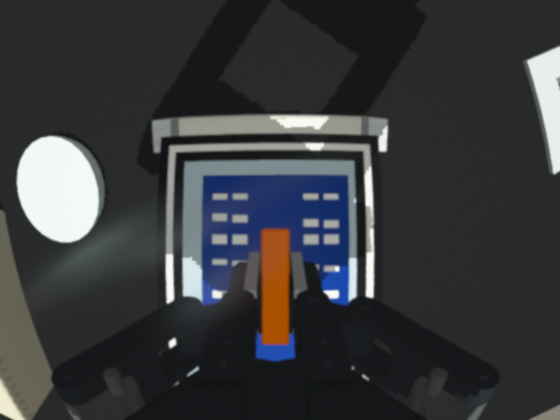

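The side and wrist views show the plate flush and square inside the white border: plate px 203–349 within window px 183–357 in the wrist view. The contact force is about 11 N. Handing in.

```bash
python3 -c "
from bench import workorder; print(workorder.hand_in())"
```

```text
the job is handed in; nothing more can be done
None
```

I picked up the navy plate and held it level and still over the farthest-left light pad at ring height for about 1.5 s. It now lies gripped and pressed on the stage face. I handed the job in at about 19 s, and no verdict was reported.

**Tilting:** the moves could not tilt the tool. I set the plate's uphill edge on the lower part of the slope at no more than about 16 N. I then loosened the grip slightly so the plate could turn between the pads until flush. It stayed between the fingers throughout. After that I tightened the grip, lifted it off, carried it up to the centre and pressed it along the normal.

**Last checks (side-view depth):**
- **Angle:** tilt error is about 0.003 rad, roll about 0.001 rad and yaw about 0.1°.
- **Height:** the underside sits about 0.0 mm off the face.
- **Centre:** the offset is about (0.6, 0.8) mm.
- **Push:** about 11 N from the wrist force, including a few newtons along the face.

**Failed or disagreeing checks:**
- The top-camera check failed because my script found no navy plate pixels there, so I did not get that second reading.
- The wrist view suggests about 3 mm sideways offset rather than 1 mm, still well inside the 16 mm limit.

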